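# Close the pond-sample box and snap its clips crosswise

## Task

The pond-sample box has to be shut tight for the way back: set the lid on the box, with its plug inside the walls and lying level on the rubber seal, then fold the four hinged clips over and snap each one fully shut over the lid's raised rim. So that the seal is drawn down evenly, go crosswise: after the first clip do the one at the diagonally opposite corner, and only then the other two. Press each clip only until it snaps home, for a hard shove (20 N) breaks it, and leave the other things on the table where they lie.

Things in the scene. Friction and masses are not known exactly. Their poses are not given: they have to be found in the camera images.
- box: open clear plastic sample box, 124 mm (its x) by 176 mm (its y), rim 72 mm above the table, walls 3 mm, mouth 118 x 170 mm, fixed to the table, a dish and two vials inside. Origin at the centre of its underside; x away from the robot (yaw within 0.3 rad), y left, z up. Two pale clips are hinged on each long wall: the one nearer the robot and the far one. Over 20 N of finger force on box or clips breaks them
- seal (a point): centre of the box's mouth, level with the top of the black rubber seal that runs round the rim, 75 mm above the table; same axes as the box. The seal gives by up to 3 mm; the plate of the lid lies on it all round
- lid_handle (a point): centre of the grip bar (14 mm thick along x, 84 long along y, 13 high, open below) of the loose grey lid: 142 x 188 mm, 0.25 kg, z up. The lid's top face is 24 mm, the underside of its plate 29 mm below this point; a bevelled plug, 115.4 x 167 mm, goes 8 mm lower. Now 37 mm above the table; 104 mm when laid on the seal, 103 with all clips shut. Fits either way round
- hinge_fl (a point): hinge axis of the clip at the box's near left corner, 57.8 mm above the table; axes as the box: the hinge turns about y. All clips are alike, 23 mm wide along y. Shut, a clip stands up outside the lid's edge (outer face 6 mm outboard of the axis, crown 30 mm above it), its nose hooks behind the lid's raised rim (2.5 mm high), and a thumb tab reaches inward over the lid
- hinge_fr (a point): the same for the near right corner. Each tab ends in a smooth round bead, 7 mm thick, the place to press: with the clip shut it lies 34 mm inboard of the hinge axis, nominally with its top 35.5 mm above the axis (93 mm above the table). But the tabs are bent from use, each by its own amount that no reading gives: a bead may stand up to 5 mm higher or lower
- hinge_bl (a point): the same for the far left corner. As found, each clip is swung outward about its hinge, clear of the lid's way, all of it within 38 mm outboard of the axis and under 110 mm above the table; friction keeps it where it is left. A newton or so on the outer side of its bead, moving inward along the arc about the hinge, folds it over until its nose meets the lid's rim; pushed straight in low down, it wedges
- hinge_br (a point): the same for the far right corner. Once folded over (bead about 19 mm inboard of the axis, top 103 mm above the table, give or take its bend), press on the bead and go along with it on its arc, inward and down: a fingertip that grips it but only goes down wedges it. At 5 to 14 N the nose jumps over the rim, and the clip goes shut, stops hard and stays shut; short of that it springs back
- clip_fl (a joint): hinge of the clip at the near left corner, rad: 0 = fully shut; 1.1 to 1.4 as found, open; about 0.35 when its nose meets the lid's rim, 0.2 where it jumps over
- clip_fr (a joint): hinge of the clip at the near right corner, rad: 0 = fully shut; 1.1 to 1.4 as found, open; about 0.35 when its nose meets the lid's rim, 0.2 where it jumps over
- clip_bl (a joint): hinge of the clip at the far left corner, rad: 0 = fully shut; 1.1 to 1.4 as found, open; about 0.35 when its nose meets the lid's rim, 0.2 where it jumps over
- clip_br (a joint): hinge of the clip at the far right corner, rad: 0 = fully shut; 1.1 to 1.4 as found, open; about 0.35 when its nose meets the lid's rim, 0.2 where it jumps over
- lens: hand lens: round glass in a black frame with a black handle, 71x170x11 mm, flat on the table behind the box; a bystander, loose, to be left alone. Origin at the centre of its underside
- beaker_a: clear plastic beaker, 73 mm across, 76 mm tall, standing behind the lid; a bystander, loose, to be left alone. Origin at the centre of its underside
- eraser: pencil eraser in a sleeve, 20x42x13 mm, on the table behind the lid and box; a bystander, loose, to be left alone. Origin at the centre of its underside
- pencil_marker: pen, 142 mm long, 13 mm thick, at the table's front edge before the box; a bystander, loose, to be left alone. Origin at the centre of its underside
- tweezers_b: steel tweezers, 123 mm long, 8 mm high, at the right of the box towards the robot; a bystander, loose, to be left alone. Origin at the centre of its underside
- red_pen: pen, 148 mm long, 11 mm thick, on the table left of the lid; a bystander, loose, to be left alone. Origin at the centre of its underside

How it is judged:
On the way, in this order (a step that is already met when the one before it is completed fails the run):
1. the lid sits level on the seal, its plug inside the box, with all clips still open (x of lid_handle in the frame of box between -0.004 and 0.004 m and y of lid_handle in the frame of box between -0.004 and 0.004 m and z of lid_handle in the frame of box below 0.106 m and angle between the z axis of lid_handle and the z axis of box, either way round below 0.025 rad and angle between the x axis of lid_handle and the x axis of box, either way round below 0.05 rad and value of joint each of clip_fl, clip_fr, clip_bl, clip_br above 0.12 rad), for 0.2 s.
2. one clip is snapped shut over the rim, the other three still open (((value of joint clip_fl below 0.08 rad and value of joint each of clip_fr, clip_bl, clip_br above 0.12 rad) or (value of joint each of clip_fl, clip_bl, clip_br above 0.12 rad and value of joint clip_fr below 0.08 rad) or (value of joint each of clip_fl, clip_fr, clip_br above 0.12 rad and value of joint clip_bl below 0.08 rad) or (value of joint each of clip_fl, clip_fr, clip_bl above 0.12 rad and value of joint clip_br below 0.08 rad))), for 0.2 s.
3. the clip at the diagonally opposite corner is snapped shut as well, the other two still open (((value of joint each of clip_fl, clip_br below 0.08 rad and value of joint each of clip_fr, clip_bl above 0.12 rad) or (value of joint each of clip_fl, clip_br above 0.12 rad and value of joint each of clip_fr, clip_bl below 0.08 rad))), for 0.2 s.
At the end, for the whole second after the job is handed in: all four clips are shut (each hinge under 0.08 rad) and at rest, and the lid is drawn down level on the seal: handle centre within 4 mm of the box's middle in x and y and under 103.5 mm above the box's underside, level within 0.025 rad and square with the box within 0.05 rad (value of joint each of clip_fl, clip_fr, clip_bl, clip_br below 0.08 rad and velocity of joint each of clip_fl, clip_fr, clip_bl, clip_br below 0.2 rad/s and x of lid_handle in the frame of box between -0.004 and 0.004 m and y of lid_handle in the frame of box between -0.004 and 0.004 m and z of lid_handle in the frame of box below 0.1035 m and angle between the z axis of lid_handle and the z axis of box, either way round below 0.025 rad and angle between the x axis of lid_handle and the x axis of box, either way round below 0.05 rad); the robot touches nothing.
It fails at once if the fingers press the box or one of its clips with more than 20 N (contact force between the fingers and box above 20 N).
It fails at once if two clips at neighbouring corners are shut while the other two are open ((value of joint each of clip_fl, clip_fr below 0.08 rad and value of joint each of clip_bl, clip_br above 0.12 rad) or (value of joint each of clip_fl, clip_fr above 0.12 rad and value of joint each of clip_bl, clip_br below 0.08 rad) or (value of joint each of clip_fl, clip_bl below 0.08 rad and value of joint each of clip_fr, clip_br above 0.12 rad) or (value of joint each of clip_fl, clip_bl above 0.12 rad and value of joint each of clip_fr, clip_br below 0.08 rad)).
It fails at once if a bystander is pushed more than 30 mm from its place (distance of any of lens, beaker_a, eraser, pencil_marker, tweezers_b, red_pen from where it was at the start of the episode above 0.03 m).
It also fails if it takes over 72 s, if anything falls off the work surface, if the arm or the gripper's body presses on something with over 40 N, if the wrist force passes 120 N, or if a joint passes its speed limit or range.

## Robot

A 7-joint arm with a two-finger parallel gripper is mounted at the origin on a cart in front of the work surface, level with it; the furniture and walls round the work are solid. World frame = base frame: x ahead of the robot, y to its left, z up, the work surface at z = 0. Lengths are in m, angles in rad, forces in N, time in s.
With the tool pointing down it reaches from about 0.425 to 0.925 m from the base axis. Payload 6.8 kg.
Tool frame: the origin (TCP) lies on the front face of the gripper's body, between the roots of the fingers; the fingertips stand 73 mm ahead of it and the grasp point (between the pads) lies 54 mm ahead of it (env.nose_length is the distance from the TCP to the fingertips, in m); z points along the fingers, y is the direction in which the jaws open and shut (so a half turn about z gives the same grasp; the last joint's range is limited). The gripper opens to 85 mm and grips with 20 to 120 N. Pads are 22 mm wide; open, the fingers measure 114 mm over their backs; the gripper's body (76 mm by 85 mm) begins 54 mm behind the grasp point. The pads swing forward as they close: fully open they stand 13 mm farther back than shut.
Start: joints at [-1.428, 0.477, 0.022, 1.555, -0.011, 1.109, -0.083], TCP at [0.168, 0.654, 0.304] pointing down, gripper open.
Joint ranges: [-2.96, 2.96], [-0.34, 2.1], [-1.41, 1.46], [0.24, 2.44], [-1.37, 4.51], [0.17, 1.92], [-2.96, 2.96]. Speed limits (rad/s): [2.39, 2.39, 3.14, 3.14, 3.14, 3.14, 3.14].

## Interface

Orientations are given as a unit quaternion [w, x, y, z].
In Python, from cell import env, kin, camera, calibration, job gives the robot as it stands. The module is installed in compiled form; this text tells all that it offers. Calls block until the motion is done:
- env.reach(position, orientation): joint-space move of the TCP to a pose.
- env.movel(position, velocity=0.15, rot=None, stop_force=None): straight line of the TCP; rot=None keeps the orientation; velocity is the mean speed in m/s. With stop_force (N) it stops when the force on the tool has changed by that much, and returns True; else False.
- env.goto_joints(angles): joint-space move.
- env.grip(opening, f_grip=None): finger opening in m; f_grip is the grip in N (None keeps the last); returns when the fingers have stopped.
- env.dwell(seconds).
- kin.inverse_kinematics(position, orientation): joint angles nearest the present ones, or None.
- env.get_state(): the state.
- camera(name): name is "side" or "top" or "wrist"; returns (picture, depth): 480x640x3 uint8, blue, green, red; 480x640 float32, m along the optical axis (not along the pixel's ray), 0 where there is no reading.
- calibration(name): a dict with "fx", "fy", "cx", "cy" (pixels), "rvec" (rotation vector, rad) and "tvec" (3), from world to camera coordinates, as OpenCV has them. Camera axes: x right, y down, z forward; pixel columns grow to the right and rows downward; lengths in m; the calibration is good to about 2 mm. A picture is of the moment at which its call begins: read the wrist's pose just before it. calibration takes no time and is no camera call; for the wrist camera it gives the pose at the moment of the call.
A pose or a line that the arm cannot do raises env.PlanningError and nothing moves.
- job.job_done(): hands the job in, once; it reports no verdict.
The state is a dict: "time": time; "qpos": joint angles; "joint_velocities": joint speeds; "joint_torque": joint torques, N m; "tcp_pos": TCP position; "orientation": TCP orientation; "force": force on the tool from outside, world axes, zero at the start; "torque": the same for the moment, N m; "opening": finger opening in m.
Only numpy, scipy, OpenCV 4.12 (cv2) and the standard library are available. Lean on these libraries where they do the work, as an engineer would, in place of code of your own. Each camera call takes 0.05 s, during which the arm holds its last target. There are 200 camera calls.

## Working session

There is one attempt and no reset: what is moved stays moved. The work goes in short steps, each a Python script; the robot and the scene stay as the last script left them, time stands still between calls to the robot, and variables do not carry over. Pictures are saved under pics/ and viewed, about 8 in all and at most 12, crops included, and the job is handed in when it is done.

```bash
mkdir -p pics; cat > h.py <<'E'
import numpy as np, cv2
from cell import env, kin, camera, calibration, job
def snap(name,fn):
    c=calibration(name); im,d=camera(name); cv2.imwrite(f'pics/{fn}.png',im)
    np.savez(f'pics/{fn}.npz',im=im,d=d,**{k:np.array(v) for k,v in c.items()}); return c,im,d
def load(fn):
    z=np.load(f'pics/{fn}.npz'); return z,z['im'],z['d']
def cloud(c,d):
    R,_=cv2.Rodrigues(np.array(c['rvec'],float)); t=np.array(c['tvec']).ravel()
    v,u=np.indices(d.shape); P=np.stack([(u-c['cx'])/c['fx']*d,(v-c['cy'])/c['fy']*d,d],-1)
    W=(P-t)@R; W[d<=0]=np.nan; return W
def ray(c,u,v,z):
    R,_=cv2.Rodrigues(np.array(c['rvec'],float)); t=np.array(c['tvec']).ravel()
    o=-R.T@t; r=R.T@np.array([(u-c['cx'])/c['fx'],(v-c['cy'])/c['fy'],1]); return o+r*(z-o[2])/r[2]
E
python3 - <<'E'
from h import *
for n in ['top','side']:
    c,im,d=snap(n,n+'0'); R,_=cv2.Rodrigues(np.array(c['rvec'],float)); print(n,c,-R.T@np.array(c['tvec']).ravel())
print(env.get_state())
E
```

```text
top {'fx': 507.217826329317, 'fy': 507.217826329317, 'cx': 312.6380641905901, 'cy': 241.9344935047715, 'rvec': array([ 2.15998662, -2.05179774,  0.21604587]), 'tvec': array([0.05232451, 0.59611805, 1.04136603])} [0.3609118  0.06896203 1.14347046]
side {'fx': 616.4124114000399, 'fy': 616.4124114000399, 'cx': 320.17904608324295, 'cy': 242.26591071260071, 'rvec': array([ 2.17201685, -0.53375524,  0.26681173]), 'tvec': array([-0.48867087,  0.28765365,  1.19428098])} [ 0.07133725 -0.91162307  0.9548326 ]
{'time': 0.1, 'qpos': array([-1.42808973,  0.47771153,  0.02230902,  1.55631887, -0.01147265,
        1.10930594, -0.08310486]), 'joint_velocities': array([-4.57794070e-04, -1.30401519e-03,  1.10844030e-03, -1.94580721e-03,
       -2.58975638e-05, -2.36950171e-05,  5.86959491e-05]), 'joint_torque': array([ 3.69915302e-03, -5.97761929e+01,  1.61338024e+00, -2.81953132e+01,
        1.28166057e-02,  5.01972274e-03,  3.58174631e-06]), 'tcp_pos': array([0.16741324, 0.6534945 , 0.3030404 ]), 'orientation': array([-3.82974555e-05,  1.25046262e-01,  9.92150583e-01, -8.07013837e-04]), 'force': array([-0.32049897,  0.13185228, -0.47829904]), 'torque': array([ 0.01403713, -0.01568426,  0.02701518]), 'opening': 0.08526344303461485}
```

View pics/top0.png

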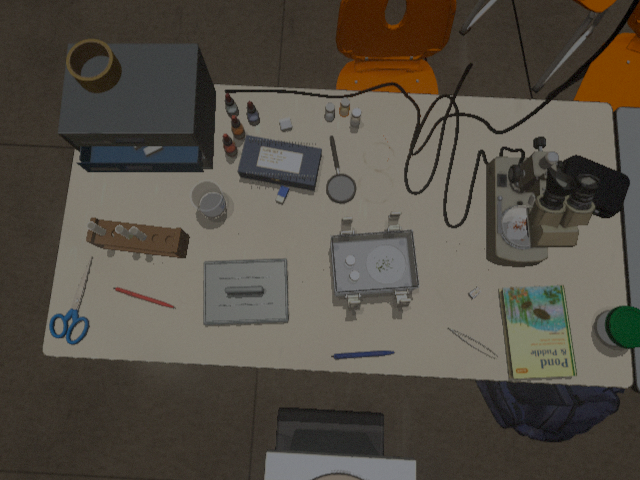

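View pics/side0.png

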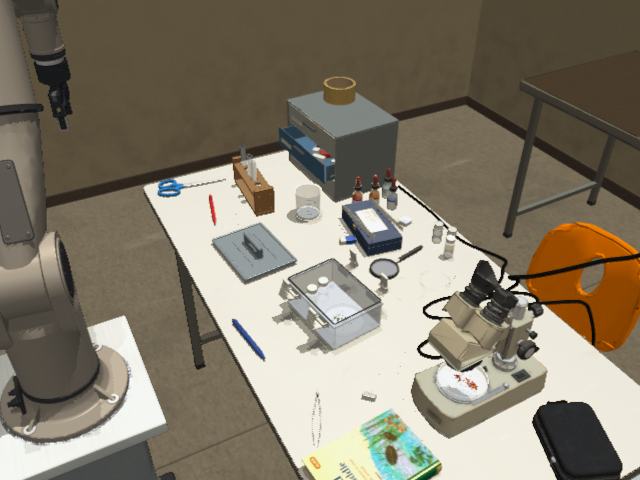

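```bash
cat >> h.py <<'E'
def rect(W,zlo,zhi,xl,yl,off=None):
    m=(W[...,2]>zlo)&(W[...,2]<zhi)&(W[...,0]>xl[0])&(W[...,0]<xl[1])&(W[...,1]>yl[0])&(W[...,1]<yl[1])
    p=W[m]; r=cv2.minAreaRect((p[:,:2]*1000).astype(np.float32)); return len(p),np.median(p[:,2]),r
E
python3 - <<'E'
from h import *
z,im,d=load('top0'); W=cloud(z,d)
for nm,u,v,h in [('lid',204,262,.013),('lid',287,260,.013),('lid',289,322,.013),('lid',206,325,.013),('box',331,236,.075),('box',413,231,.075),('box',418,291,.075),('box',334,297,.075),('handle',244,291,.043)]:
    print(nm,ray(z,u,v,h).round(4),W[v,u].round(4))
print(rect(W,.007,.02,(.3,.6),(.05,.35)))
print(rect(W,.035,.05,(.3,.6),(.05,.35)))
print(rect(W,.068,.082,(.3,.6),(-.2,.06)))
for u,v in [(346,224),(394,221),(353,299),(402,298)]:
    P=W[v-14:v+14,u-14:u+14].reshape(-1,3); P=P[P[:,2]>.08]; print(len(P),P.max(0).round(3),P.min(0).round(3),P.mean(0).round(3))
big=cv2.resize(im[200:335,300:440],None,fx=5.5,fy=4.4,interpolation=cv2.INTER_CUBIC)
E
```

```text
lid [0.5445 0.3265 0.013 ] [0.5438 0.3254 0.0175]
lid [0.5587 0.1393 0.013 ] [0.5599 0.1397 0.0065]
lid [0.4205 0.1263 0.013 ] [0.421  0.1267 0.0033]
lid [0.4045 0.3085 0.013 ] [4.050e-01 3.112e-01 2.000e-04]
box [0.6053 0.0438 0.075 ] [0.6066 0.0436 0.0693]
box [ 0.6254 -0.1329  0.075 ] [ 0.6437 -0.1469  0.0011]
box [ 0.4958 -0.1448  0.075 ] [ 0.5048 -0.159   0.0036]
box [0.474  0.0317 0.075 ] [0.4815 0.0292 0.0046]
handle [0.4804 0.2266 0.043 ] [0.4803 0.2265 0.0436]
(5079, np.float64(0.013601183916109285), ((444.34686279296875, 208.12503051757812), (256.4015197753906, 243.32269287109375), 87.77316284179688))
(240, np.float64(0.04285329495810075), ((485.20550537109375, 228.5706329345703), (14.21874713897705, 81.75865173339844), 3.697584867477417))
(506, np.float64(0.07244656779509023), ((534.0855712890625, -53.56932830810547), (153.72604370117188, 180.77975463867188), 6.9109907150268555))
37 [0.644 0.023 0.109] [0.611 0.002 0.08 ] [0.639 0.011 0.102]
42 [ 0.662 -0.08   0.105] [ 0.654 -0.1    0.08 ] [ 0.658 -0.09   0.099]
70 [0.468 0.001 0.109] [ 0.456 -0.021  0.08 ] [ 0.462 -0.01   0.096]
59 [ 0.477 -0.103  0.105] [ 0.468 -0.124  0.08 ] [ 0.472 -0.113  0.096]
```

```bash
cat >> h.py <<'E'
from scipy.spatial.transform import Rotation as Ro
def quat(R):
    q=Ro.from_matrix(R).as_quat(); return np.array([q[3],q[0],q[1],q[2]])
def ori(yaw,tilt=0):
    """columns tool x,y,z. yaw: direction of tool y in the world; tilt: tool z turned toward box +x (about box y)"""
    y=np.array([np.cos(yaw),np.sin(yaw),0]); z=np.array([0,0,-1.]); return np.stack([np.cross(y,z),y,z],1)
def tilted(byaw,t,flip=1,jaw='y'):
    """tool z = sin t * boxx - cos t * z ; jaw along box y (flip sign) or in plane"""
    bx=np.array([np.cos(byaw),np.sin(byaw),0]); by=np.array([-np.sin(byaw),np.cos(byaw),0])
    z=np.sin(t)*bx-np.cos(t)*np.array([0,0,1.]); y=flip*by if jaw=='y' else flip*np.cross(z,by)
    return np.stack([np.cross(y,z),y,z],1)
E
python3 - <<'E'
from h import *
c=calibration('wrist'); s=env.get_state(); R,_=cv2.Rodrigues(np.array(c['rvec'],float)); o=-R.T@np.array(c['tvec']).ravel()
q=s['orientation']; T=Ro.from_quat([q[1],q[2],q[3],q[0]]).as_matrix()
print('cam in tool',T.T@(o-s['tcp_pos']),'axis',T.T@R.T, c['fx'])
f=lambda p,R: (lambda a: None if a is None else np.round(a,2))(kin.inverse_kinematics(p,quat(R)))
for fl in (1,-1):
  print('lid',f([.483,.227,.09],tilted(.075,0,fl,'x')),'box',f([.55,-.05,.16],tilted(.12,0,fl,'x')))
  for jaw in 'yx':
    for t in (0.5,.7,.85):
      print(fl,jaw,t,'near',[f(np.array(p)-.073*tilted(.12,t)[:,2],tilted(.12,t,fl,jaw)) for p in ([.48,0,.1],[.49,-.11,.1])],
       'far',[f(np.array(p)-.073*tilted(.12,-t)[:,2],tilted(.12,-t,fl,jaw)) for p in ([.63,.01,.1],[.65,-.09,.1])])
E
```

```text
cam in tool [ 0.08409765 -0.00149732 -0.07016738] axis [[ 2.96729272e-05 -9.46090987e-01 -3.23900977e-01]
 [ 9.99999704e-01  2.77026027e-04 -7.17561619e-04]
 [ 7.68607582e-04 -3.23900860e-01  9.46090716e-01]] 430.3475184324098
lid [-0.84  0.58  0.36  2.06 -0.38  0.56 -0.13] box [-0.57  0.57  0.73  2.01 -0.54  0.77  0.6 ]
1 y 0.5 near [None, array([ 1.06,  0.43, -0.98,  2.36,  1.39,  0.2 ,  0.56])] far [array([-0.27,  0.84,  0.27,  1.37, -0.16,  1.46,  1.71]), array([-0.22,  0.89,  0.41,  1.31, -0.2 ,  1.49,  1.89])]
1 y 0.7 near [None, None] far [array([-0.23,  0.96,  0.22,  1.2 , -0.13,  1.7 ,  1.69]), array([-0.17,  1.01,  0.35,  1.13, -0.14,  1.72,  1.85])]
1 y 0.85 near [None, None] far [array([-0.21,  1.05,  0.2 ,  1.08, -0.11,  1.87,  1.67]), array([-0.14,  1.1 ,  0.32,  1.  , -0.1 ,  1.9 ,  1.83])]
1 x 0.5 near [None, array([ 1.06,  0.43, -0.98,  2.36,  1.39,  0.2 , -1.01])] far [array([-0.47,  0.91,  0.62,  1.39, -0.39,  1.49,  0.33]), array([-0.33,  0.95,  0.65,  1.32, -0.36,  1.51,  0.45])]
1 x 0.7 near [None, None] far [array([-0.37,  1.01,  0.51,  1.22, -0.3 ,  1.71,  0.2
[... 600 characters left out ...]
ay([-0.38,  1.15,  0.85,  1.15, -0.47,  1.78, -1.02])]
-1 y 0.85 near [None, None] far [array([-0.44,  1.16,  0.72,  1.11, -0.42,  1.91, -1.19]), array([-0.28,  1.18,  0.68,  1.02, -0.32,  1.92, -1.12])]
-1 x 0.5 near [None, array([ 1.06,  0.43, -0.98,  2.36,  1.39,  0.2 ,  2.13])] far [array([-0.7 ,  1.23,  1.26,  1.41, -0.84,  1.72, -2.43]), array([-0.54,  1.25,  1.26,  1.34, -0.81,  1.71, -2.34])]
-1 x 0.7 near [None, None] far [array([-0.58,  1.21,  1.05,  1.24, -0.65,  1.83, -2.57]), array([-0.44,  1.23,  1.05,  1.16, -0.61,  1.83, -2.48])]
-1 x 0.85 near [None, None] far [array([-0.32,  1.09,  0.43,  1.09, -0.25,  1.88, -2.92]), array([-0.19,  1.12,  0.43,  1.01, -0.17,  1.9 , -2.82])]
```

```bash
python3 - <<'E'
from h import *
env.reach([.55,-.0505,.29],quat(tilted(.12,0,1,'x'))); env.dwell(.3); c,im,d=snap('wrist','wbox'); print(env.get_state()['time'])
env.reach([.483,.227,.228],quat(tilted(.075,0,1,'x'))); env.dwell(.3); c2,im2,d2=snap('wrist','wlid'); print(env.get_state()['time'],env.get_state()['tcp_pos'])
E
```

```text
3.275
4.75 [0.4833469  0.22632238 0.22815142]
```

View pics/wbox.png

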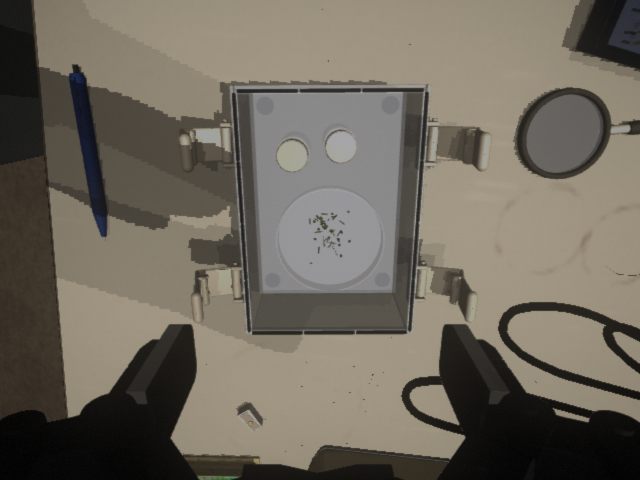

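View pics/wlid.png

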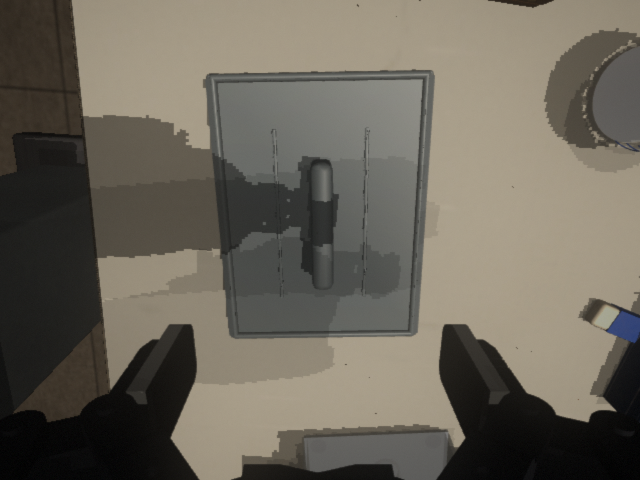

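```bash
python3 - <<'E'
from h import *
def mont(fn,pts,out,w=40,h=40,s=5):
    _,im,_=load(fn); ts=[]
    for u,v in pts:
        t=cv2.resize(im[v-h//2:v+h//2,u-w//2:u+w//2],None,fx=s,fy=s,interpolation=cv2.INTER_NEAREST).astype(float)*1.6
        t=np.clip(t,0,255).astype(np.uint8); cv2.rectangle(t,(0,0),(w*s-1,h*s-1),(0,0,255),1); ts.append(t)
    return np.hstack(ts)
a=mont('wbox',[(235,92),(425,92),(410,328),(250,328)],0)
b=mont('wlid',[(212,78),(430,76),(414,330),(234,332)],0)
e=mont('wbox',[(225,148),(440,148),(235,280),(425,280)],0)
cv2.imwrite('pics/m1.png',np.vstack([a,b,e]))
E
```

```text
(no output)
```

View pics/m1.png

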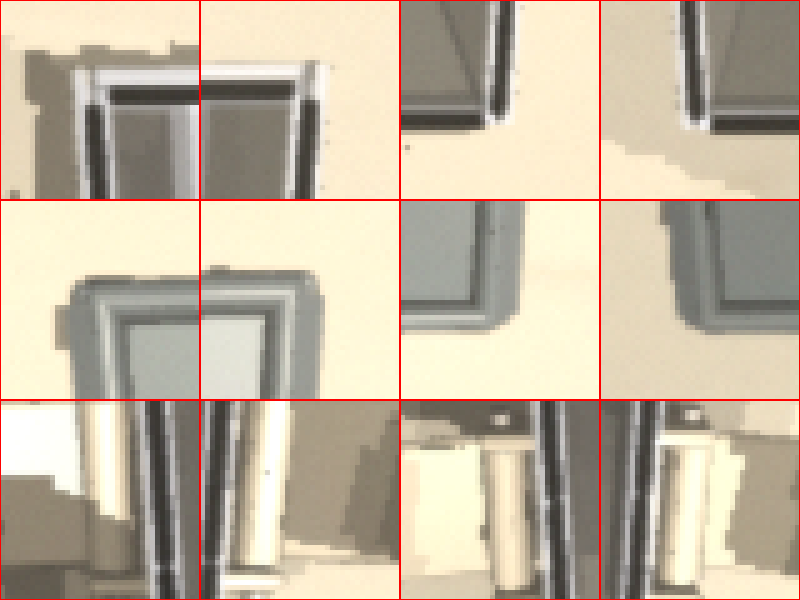

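```bash
python3 - <<'E'
from h import *
def fit(P):
    P=np.array(P)[:,:2]; c=P.mean(0); TL,TR,BR,BL=P
    ax=(TR-TL)+(BR-BL); ay=(TL-BL)+(TR-BR)
    print('c',c.round(4),'yaw',np.arctan2(ax[1],ax[0]).round(4),np.arctan2(-ay[0],ay[1]).round(4),'dims',[np.linalg.norm(v).round(4) for v in (TR-TL,BR-BL,TL-BL,TR-BR)])
    return c,np.arctan2(-ay[0],ay[1])
z,_,d=load('wbox'); W=cloud(z,d)
cb,yb=fit([ray(z,u,v,.075) for u,v in [(233.6,91),(426.6,90),(409.6,332),(248.4,332.6)]])
B=np.array([[np.cos(yb),-np.sin(yb)],[np.sin(yb),np.cos(yb)]])
for n,u,v in [('fl',226.6,146),('bl',432.4,146),('fr',237,283),('br',421.4,283)]:
    print(n,((ray(z,u,v,.0605)[:2]-cb)@B).round(4), W[int(v),int(round(u))].round(4))
# clips cloud in box frame
Q=W.copy(); Q[...,:2]=(W[...,:2]-cb)@B
for n,sx,sy in [('fl',-1,1),('bl',1,1),('fr',-1,-1),('br',1,-1)]:
    m=(Q[...,2]>.085)&(Q[...,0]*sx>.05)&(Q[...,0]*sx<.13)&(Q[...,1]*sy>0)&(Q[...,1]*sy<.1)
    p=Q[m]; t=p[p[:,2]>np.percentile(p[:,2],98)-.004]
    print(n,len(p),'top z',np.percentile(p[:,2],[50,90,98]).round(4),'x',(np.percentile(t[:,0],[3,50,97])).round(4),'y',np.percentile(t[:,1],[3,50,97]).round(4))
z,_,d=load('wlid'); W=cloud(z,d)
cl,yl=fit([ray(z,u,v,.013) for u,v in [(218,82.4),(422.4,80),(408.4,330),(237.6,332.4)]])
r=rect(W,.036,.05,(.4,.55),(.15,.3)); print(r)
m=(W[...,2]>.036)&(W[...,2]<.05)&(abs(W[...,0]-.48)<.05)&(abs(W[...,1]-.227)<.07); print(W[m].mean(0))
E
```

```text
c [ 0.5576 -0.0527] yaw 0.1252 0.1253 dims [np.float64(0.1208), np.float64(0.122), np.float64(0.1729), np.float64(0.1729)]
fl [-0.0703  0.0509] [ 0.4821 -0.0107  0.0623]
bl [0.0707 0.0502] [0.6206 0.0061 0.0623]
fr [-0.0699 -0.0519] [ 0.4946 -0.1131  0.0604]
br [ 0.0707 -0.0526] [ 0.6338 -0.0959  0.0609]
fl 13713 top z [0.2786 0.2876 0.2929] x [-0.0735 -0.0694 -0.0513] y [0.0105 0.0141 0.0153]
bl 5154 top z [0.2842 0.2913 0.2945] x [0.0521 0.0537 0.0574] y [0.0103 0.0136 0.0148]
fr 1285 top z [0.2442 0.2612 0.2818] x [-0.0631 -0.0606 -0.0594] y [-0.0013 -0.0003 -0.    ]
br 458 top z [0.1013 0.103  0.1037] x [0.0915 0.0942 0.0977] y [-0.0612 -0.0509 -0.0414]
c [0.4854 0.2261] yaw 0.087 0.0873 dims [np.float64(0.1273), np.float64(0.1292), np.float64(0.1779), np.float64(0.1772)]
(2743, np.float64(0.042866597220408156), ((485.1441650390625, 227.40518188476562), (13.97944164276123, 82.7479019165039), 5.226316452026367))
[0.48487381 0.2297491  0.04253693]
```

```bash
cat >> h.py <<'E'
BC=np.array([.5576,-.0527]); BY=.1253
BR=np.array([[np.cos(BY),-np.sin(BY)],[np.sin(BY),np.cos(BY)]])
def b2w(p): return np.r_[BC+BR@np.array(p[:2]),p[2]]
def st():
    s=env.get_state(); print('t',round(s['time'],2),'p',s['tcp_pos'].round(4),'F',s['force'].round(2),'op',round(s['opening'],4)); return s
E
python3 - <<'E'
from h import *
z,_,d=load('wbox'); Q=cloud(z,d); Q[...,:2]=(Q[...,:2]-BC)@BR
for n,sx,sy in [('fl',-1,1),('bl',1,1),('fr',-1,-1),('br',1,-1)]:
    m=(Q[...,2]>.08)&(Q[...,2]<.115)&(Q[...,0]*sx>.074)&(Q[...,0]*sx<.125)&(abs(Q[...,1]*sy-.0515)<.018)
    p=Q[m]; zt=np.percentile(p[:,2],97); t=p[p[:,2]>zt-.004]
    print(n,len(p),'top',zt.round(4),'x',(np.percentile(t[:,0],[3,50,97])).round(4),'y',np.percentile(t[:,1],[3,97]).round(4))
q=quat(tilted(.088,0,1,'x')); p=np.array([.4852,.2265])
env.grip(.05,30); env.movel([*p,.115],.12,q); s=st(); e=p-s['tcp_pos'][:2]
env.movel([*(p+e),.091],.05,q); env.dwell(.2); s=st()
env.grip(0.0,35); s=st(); env.movel([*(p+e),.26],.15,q); st()
qb=quat(tilted(BY,0,1,'x'))
env.movel([*BC,.26],.2,qb); env.dwell(.3); st(); snap('wrist','whold')
E
```

```text
fl 459 top 0.1048 x [-0.0893 -0.0857 -0.0831] y [0.0421 0.0621]
bl 622 top 0.1061 x [0.0865 0.0891 0.0928] y [0.042  0.0622]
fr 368 top 0.1025 x [-0.0933 -0.0897 -0.087 ] y [-0.0613 -0.0415]
br 526 top 0.1034 x [0.0914 0.0941 0.0976] y [-0.0612 -0.0411]
t 6.28 p [0.4857 0.2266 0.1156] F [ 0.43 -0.61  0.87] op 0.0502
t 7.12 p [0.4849 0.2264 0.0912] F [-0.54  0.08  0.31] op 0.05
t 7.53 p [0.4849 0.2264 0.0912] F [-0.01 -0.76  2.98] op 0.0132
t 8.8 p [0.4841 0.2263 0.2592] F [-0.4  -0.13 -2.63] op 0.0132
t 10.69 p [ 0.5576 -0.0522  0.26  ] F [ 0.1   0.36 -3.46] op 0.0133
```

View pics/whold.png

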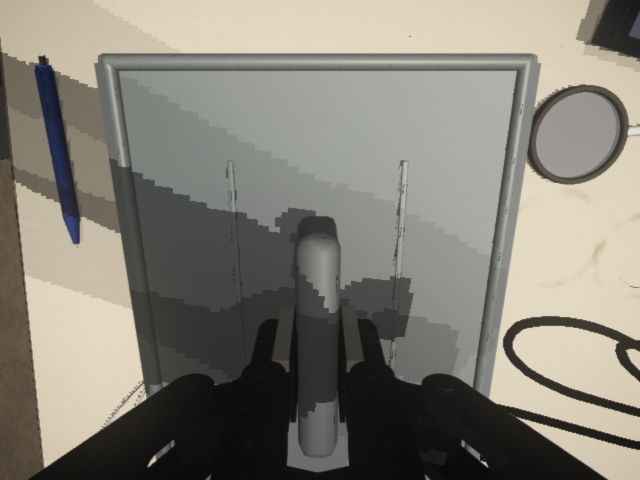

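```bash
python3 - <<'E'
from h import *
z,im,_=load('whold')
for pr in ([(119,71),(518,70)],[(97,57),(538,57)]):
    P=[ray(z,u,v,.182)[:2] for u,v in pr]; L=[(p-BC)@BR for p in P]; print(np.round(L,4), np.mean(L,0), np.linalg.norm(L[1]-L[0]))
a=cv2.resize(im[45:95,85:155],None,fx=5.5,fy=5.5,interpolation=0); b=cv2.resize(im[45:95,480:550],None,fx=5.5,fy=5.5,interpolation=0)
cv2.imwrite('pics/m2.png',np.clip(np.hstack([a,b])*1.3,0,255).astype(np.uint8))
E
```

```text
[[-0.0648  0.0892]
 [ 0.0632  0.0896]] [-0.00080656  0.08937661] 0.12800762230573734
[[-0.0712  0.0933]
 [ 0.069   0.0934]] [-0.00111276  0.09337362] 0.14015243147717926
```

View pics/m2.png

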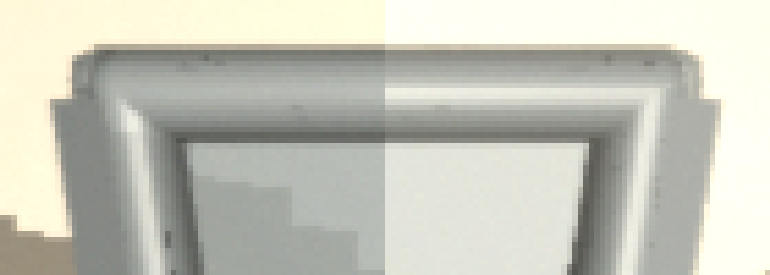

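```bash
python3 - <<'E'
from h import *
q=quat(tilted(BY,0,1,'x')); t=b2w([.0006,0,0])[:2]; c=t.copy()
env.movel([*c,.185],.15,q); env.dwell(.3); s=st(); c=c+t-s['tcp_pos'][:2]
env.movel([*c,.172],.04,q); env.dwell(.2); s=st()
print(env.movel([*c,.1575],.02,q,stop_force=7)); s=st(); env.dwell(.2); s=st()
print((( s['tcp_pos'][:2]-BC)@BR).round(4))
E
```

```text
t 11.69 p [ 0.5586 -0.0526  0.1857] F [ 0.92 -0.16 -3.38] op 0.0132
t 12.37 p [ 0.5579 -0.0527  0.1721] F [ 0.2   0.14 -2.69] op 0.0134
True
t 13.07 p [ 0.5578 -0.0527  0.1577] F [-0.59  0.14  5.41] op 0.0132
t 13.28 p [ 0.5578 -0.0526  0.1577] F [-0.85 -1.05  5.36] op 0.0136
[0.0002 0.    ]
```

```bash
cat > clip.py <<'E'
from h import *
R0=46.7e-3
CL={'fl':(-1,1,.0159,.0435),'bl':(1,1,.0194,.0448),'fr':(-1,-1,.0199,.0412),'br':(1,-1,.0242,.0421)}  # sx,sy,outboard,height of open bead centre
HX,HY,HZ=.0703,.0515,.0578
Q=quat(tilted(BY,0,1,'y'))
class Clip:
    def __init__(s,n):
        s.sx,s.sy,o,h=CL[n]; s.r=np.hypot(o,h); s.ps=np.arccos(.034/s.r); s.to=np.arctan2(h,-o)-s.ps
        print(n,'r',s.r.round(4),'b',(s.r*np.sin(s.ps)-.032).round(4),'theta open',s.to.round(3))
    def bead(s,th): a=s.ps+th; return s.r*np.array([np.cos(a),np.sin(a)])   # (in, up) from the hinge
    def tcp(s,c):   # c: (in, up) of the inboard lower edge of the closed fingers
        i,u=c; return b2w([s.sx*(HX-i+.011),s.sy*HY,HZ+u+.073])
def m(psi): a=np.radians(psi); return .0035*np.array([-np.sin(a),np.cos(a)])
E
python3 - <<'E'
from clip import *
env.grip(.045); q=quat(tilted(BY,0,1,'x')); s=st(); p=s['tcp_pos']
env.movel([p[0],p[1],.30],.2,q); env.dwell(.2); st(); snap('wrist','wset')
for n in CL:
    c=Clip(n)
    for P in (c.tcp(c.bead(c.to)+[-.012,.03]),c.tcp(c.bead(0)+m(30))): print(P.round(3),kin.inverse_kinematics(P,Q).round(2))
E
```

```text
t 13.68 p [ 0.5567 -0.0523  0.1567] F [-0.16  1.14  1.23] op 0.0448
t 14.75 p [ 0.5562 -0.0522  0.2988] F [-0.52 -0.48 -0.29] op 0.0447
fl r 0.0463 b -0.0006 theta open 1.175
[ 0.443 -0.015  0.204] [-0.54  0.25  0.5   2.21 -0.18  0.72  1.78]
[ 0.502 -0.008  0.165] [-0.44  0.41  0.41  2.1  -0.25  0.67  1.83]
bl r 0.0488 b 0.003 theta open 1.179
[0.663 0.012 0.206] [-0.38  0.58  0.38  1.69 -0.26  0.92  1.8 ]
[0.6   0.005 0.169] [-0.39  0.54  0.37  1.87 -0.27  0.78  1.82]
fr r 0.0458 b -0.0014 theta open 1.288
[ 0.452 -0.118  0.202] [-0.3   0.3   0.5   2.16 -0.21  0.73  2.04]
[ 0.515 -0.11   0.164] [-0.23  0.45  0.41  2.05 -0.27  0.7   2.04]
br r 0.0486 b 0.0027 theta open 1.297
[ 0.681 -0.089  0.203] [-0.22  0.62  0.38  1.63 -0.27  0.94  1.95]
[ 0.613 -0.098  0.169] [-0.22  0.57  0.37  1.82 -0.27  0.8   1.99]
```

View pics/wset.png

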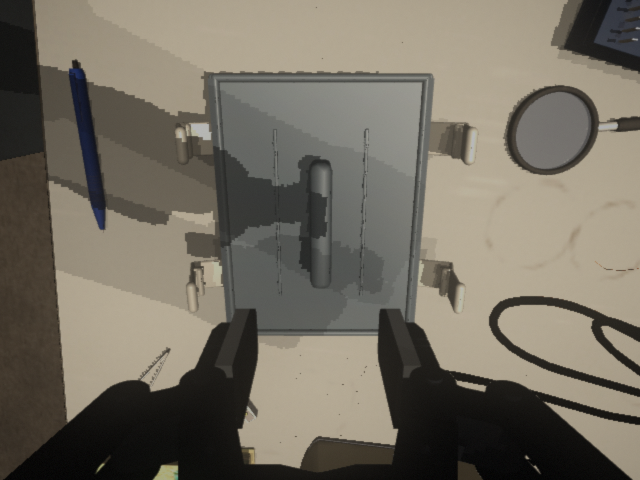

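```bash
cat >> clip.py <<'E'
def F(): return env.get_state()['force']
def go(C,c,v=.15,**k): return env.movel(C.tcp(c),v,Q,**k)
def fold(n):
    C=Clip(n); p0=C.bead(C.to)+[-.012,.025]
    P=C.tcp(p0); env.reach(P+[0,0,.03],Q); env.dwell(.1); f0=F()
    go(C,C.bead(C.to)+[-.0095,-.0028])
    for th in np.linspace(C.to,.42,9):
        w=(th-.42)/(C.to-.42); c=C.bead(th)+m(60+35*w)+[0,-.0025*w]
        hit=go(C,c,.06,stop_force=6); 
        if hit: print('hit at theta',round(th,2)); break
    print('fold force',(F()-f0).round(2),env.get_state()['tcp_pos'].round(4),C.tcp(c).round(4))
    go(C,c+[-.002,.012]); st(); return C
def press(C,psi=30,th0=.36,dz=.006):
    c=C.bead(th0)+m(psi); go(C,c+[0,dz]); env.dwell(.15); f0=F()
    hit=go(C,c+[0,-.007],.02,stop_force=2.0); s=env.get_state(); e=s['tcp_pos'][2]-C.tcp(c)[2]
    print('touch',hit,'height err',round(e,4),'F',(s['force']-f0).round(2))
    if not hit: return
    # adopt measured bead height at the folded state (nose on the rim, theta 0.35): new radius and angle
    b=C.bead(th0)+[0,e]; C.r=np.hypot(*b); C.ps=np.arctan2(b[1],b[0])-th0
    pk=0; log=[]
    for th in np.arange(th0-.02,-.03,-.02):
        go(C,C.bead(th)+m(psi),.02,stop_force=8); f=np.linalg.norm(F()-f0); log.append((round(th,2),round(f,1))); pk=max(pk,f)
        if f>15.5 or (pk>4 and f<.4*pk) or (th<.06 and f>10): break
    print(log,(F()-f0).round(1)); st()
    go(C,C.bead(th)+m(psi)+[-.003,.03]); st()
E
python3 - <<'E'
from clip import *
z,_,d=load('wset'); W=cloud(z,d); U=W.copy(); U[...,:2]=(W[...,:2]-BC)@BR
mk=(abs(U[...,0])<.055)&(abs(U[...,1])<.08)&(abs(U[...,2]-.08)<.006); p=U[mk]
print('lid plane',len(p),np.linalg.lstsq(np.c_[p[:,:2],np.ones(len(p))],p[:,2],rcond=None)[0].round(4))
env.grip(0.0); fold('br'); snap('side','sfold')
im=cv2.imread('pics/sfold.png'); cv2.imwrite('pics/sfoldc.png',cv2.resize(im[220:360,240:420],None,fx=4,fy=4,interpolation=cv2.INTER_CUBIC))
E
```

```text
lid plane 32285 [-0.0006 -0.0005  0.0801]
br r 0.0486 b 0.0027 theta open 1.297
fold force [ 0.42 -0.48  0.64] [ 0.6305 -0.0955  0.1779] [ 0.6309 -0.0954  0.1781]
t 19.77 p [ 0.6336 -0.0952  0.1908] F [ 0.06  0.96 -0.15] op -0.0004
```

View pics/sfoldc.png

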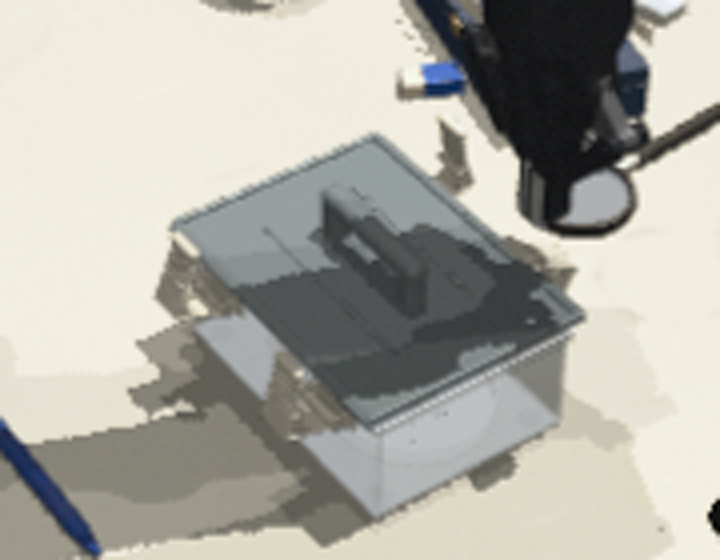

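```bash
cat >> clip.py <<'E'
def beads(fn='',cam='side',names=CL):
    z,_,d=load(fn) if fn else snap(cam,cam+'_tmp'); U=cloud(z,d); U[...,:2]=(U[...,:2]-BC)@BR
    for n in names:
        sx,sy=CL[n][:2]; i=HX-U[...,0]*sx; q=(abs(U[...,1]*sy-HY)<.013)&(i>-.04)&(i<.045)&(U[...,2]>.086)&(U[...,2]<.118)
        if q.sum()<5: print(n,'few',q.sum()); continue
        zz=U[...,2][q]; t=np.percentile(zz,97); k=zz>t-.003; print(n,q.sum(),'top',t.round(4),'in',np.percentile(i[q][k],[5,50,95]).round(4))
E
python3 - <<'E'
from clip import *
beads('sfold'); beads('','top')
E
```

```text
fl 67 top 0.1067 in [-0.0208 -0.0175 -0.016 ]
bl 50 top 0.107 in [-0.0212 -0.0189 -0.0153]
fr 68 top 0.1044 in [-0.0243 -0.0223 -0.0189]
br 78 top 0.1069 in [0.0135 0.0172 0.0209]
fl 56 top 0.105 in [-0.0187 -0.0157 -0.0137]
bl 34 top 0.1086 in [-0.0211 -0.0185 -0.017 ]
fr few 0
br few 1
```

```bash
python3 - <<'E'
from clip import *
press(Clip('br')); beads()
E
```

```text
br r 0.0486 b 0.0027 theta open 1.297
touch True height err -0.0005 F [ 0.01 -1.4   1.27]
[(np.float64(0.34), np.float64(1.1)), (np.float64(0.32), np.float64(1.5)), (np.float64(0.3), np.float64(1.6)), (np.float64(0.28), np.float64(1.9)), (np.float64(0.26), np.float64(2.2)), (np.float64(0.24), np.float64(4.0)), (np.float64(0.22), np.float64(3.2)), (np.float64(0.2), np.float64(5.8)), (np.float64(0.18), np.float64(6.7)), (np.float64(0.16), np.float64(7.1)), (np.float64(0.14), np.float64(5.9)), (np.float64(0.12), np.float64(4.9)), (np.float64(0.1), np.float64(4.0)), (np.float64(0.08), np.float64(3.6)), (np.float64(0.06), np.float64(1.8))] [ 0.8 -1.4  0.7]
t 24.43 p [ 0.6147 -0.0974  0.1697] F [ 1.1  -0.48 -0.46] op 0.0003
t 24.77 p [ 0.6182 -0.0969  0.2004] F [-0.83 -1.01 -0.26] op -0.0
fl 67 top 0.1057 in [-0.0198 -0.0173 -0.0155]
bl 50 top 0.1072 in [-0.0214 -0.0175 -0.0146]
fr 67 top 0.1046 in [-0.0231 -0.022  -0.0199]
br 134 top 0.0995 in [0.029  0.032  0.0351]
```

```bash
cat >> clip.py <<'E'
def finish(C,psi=30,th0=.1,lim=10):
    go(C,C.bead(th0)+m(psi)+[0,.006]); env.dwell(.1); f0=F(); log=[]
    for th in np.arange(th0,-.13,-.02):
        go(C,C.bead(th)+m(psi),.02,stop_force=6); f=np.linalg.norm(F()-f0); log.append((round(float(th),2),round(float(f),1)))
        if f>lim: break
    print(log,(F()-f0).round(1)); go(C,C.bead(th)+m(psi)+[-.003,.03]); st()
E
python3 - <<'E'
from clip import *
finish(Clip('br')); beads()
E
```

```text
br r 0.0486 b 0.0027 theta open 1.297
[(0.1, 1.3), (0.08, 1.0), (0.06, 2.0), (0.04, 1.9), (0.02, 1.1), (-0.0, 2.1), (-0.02, 2.7), (-0.04, 3.8), (-0.06, 6.4), (-0.08, 8.7), (-0.1, 12.4)] [ 1.2  0.2 12.3]
t 28.52 p [ 0.6124 -0.0977  0.195 ] F [-0.61  0.08  0.06] op -0.0002
fl 66 top 0.1063 in [-0.0214 -0.0187 -0.017 ]
bl 45 top 0.1069 in [-0.02   -0.0177 -0.0151]
fr 68 top 0.1037 in [-0.0249 -0.0217 -0.0197]
br 136 top 0.098 in [0.0307 0.0345 0.0373]
```

```bash
sed -i 's/or (pk>4 and f<.4\*pk) or (th<.06 and f>10)/or (th<.05 and f>9)/; s/np.arange(th0-.02,-.03,-.02)/np.arange(th0-.03,-.13,-.025)/; s/m(psi),.02,stop_force=8)/m(psi),.025,stop_force=8)/' clip.py
python3 - <<'E'
from clip import *
C=fold('fl'); beads(names=['fl','br']); press(C); beads()
E
```

```text
fl r 0.0463 b -0.0006 theta open 1.175
fold force [ 0.28 -0.92 -0.67] [ 0.4858 -0.0098  0.1751] [ 0.4856 -0.0099  0.1751]
t 32.5 p [ 0.484  -0.0101  0.1876] F [-0.11 -0.67  0.44] op 0.0002
fl 135 top 0.1166 in [-0.0083 -0.0048  0.0042]
br 135 top 0.097 in [0.0265 0.0341 0.0374]
touch True height err 0.0006 F [0.07 0.46 3.25]
[(np.float64(0.33), np.float64(4.1)), (np.float64(0.3), np.float64(0.9)), (np.float64(0.28), np.float64(0.9)), (np.float64(0.25), np.float64(1.7)), (np.float64(0.23), np.float64(1.4)), (np.float64(0.2), np.float64(1.9)), (np.float64(0.18), np.float64(1.9)), (np.float64(0.15), np.float64(3.1)), (np.float64(0.13), np.float64(4.2)), (np.float64(0.1), np.float64(5.9)), (np.float64(0.08), np.float64(6.1)), (np.float64(0.05), np.float64(1.0)), (np.float64(0.03), np.float64(2.1)), (np.float64(0.0), np.float64(2.0)), (np.float64(-0.02), np.float64(1.4)), (np.float64(-0.05), np.float64(1.8)), (np.float64(-0.07), np.float64(2.0)), (np.float64(-0.1), np.float64(2.9)), (np.float64(-0.12), np.float64(10.8))] [-3.3  0.2 10.2]
t 38.1 p [ 0.5061 -0.0074  0.1619] F [-2.97 -0.31  9.26] op -0.0001
t 38.45 p [ 0.5037 -0.0075  0.192 ] F [-0.83 -0.79 -0.98] op -0.0002
fl 141 top 0.0925 in [-0.0042  0.0137  0.033 ]
bl 50 top 0.1075 in [-0.0204 -0.0177 -0.0144]
fr 65 top 0.1028 in [-0.0251 -0.0212 -0.0185]
br 131 top 0.0984 in [0.0306 0.0331 0.0365]
```

```bash
python3 - <<'E'
from clip import *
C=fold('bl'); press(C); beads()
E
```

```text
bl r 0.0488 b 0.003 theta open 1.179
fold force [0.1  0.73 0.13] [0.6178 0.0068 0.1783] [0.6182 0.0068 0.1784]
t 42.33 p [0.6209 0.0071 0.191 ] F [ 0.27 -0.92 -0.68] op -0.0003
touch True height err 0.0001 F [-2.34 -0.77  5.25]
[(np.float64(0.33), np.float64(6.5)), (np.float64(0.3), np.float64(6.7)), (np.float64(0.28), np.float64(7.2)), (np.float64(0.25), np.float64(7.9)), (np.float64(0.23), np.float64(9.0)), (np.float64(0.2), np.float64(9.2)), (np.float64(0.18), np.float64(10.2)), (np.float64(0.15), np.float64(11.9)), (np.float64(0.13), np.float64(13.0)), (np.float64(0.1), np.float64(13.3)), (np.float64(0.08), np.float64(15.4)), (np.float64(0.05), np.float64(3.2)), (np.float64(0.03), np.float64(0.8)), (np.float64(0.0), np.float64(1.0)), (np.float64(-0.02), np.float64(0.8)), (np.float64(-0.05), np.float64(2.2)), (np.float64(-0.07), np.float64(5.9)), (np.float64(-0.1), np.float64(10.0))] [ 0.6  0.2 10. ]
t 47.64 p [0.5983 0.0043 0.1672] F [ 1.22  0.9  10.19] op -0.0001
t 47.99 p [0.5996 0.0045 0.1958] F [0.6  0.57 0.13] op 0.0002
fl 143 top 0.0933 in [0.0006 0.0256 0.0342]
bl 118 top 0.0965 in [0.022  0.0323 0.0372]
fr 66 top 0.1037 in [-0.0244 -0.0219 -0.0189]
br 135 top 0.0982 in [0.0291 0.0336 0.0364]
```

```bash
sed -i 's/f>15.5/f>16.5/' clip.py; python3 - <<'E'
from clip import *
C=fold('fr'); press(C,36); beads()
E
```

```text
fr r 0.0458 b -0.0014 theta open 1.288
fold force [-0.71 -0.97 -0.37] [ 0.4991 -0.1119  0.1743] [ 0.4988 -0.112   0.1744]
t 51.98 p [ 0.4971 -0.1124  0.1868] F [0.64 0.51 0.53] op 0.0001
touch True height err 0.0003 F [-0.41  0.57  0.38]
[(np.float64(0.33), np.float64(0.9)), (np.float64(0.3), np.float64(1.3)), (np.float64(0.28), np.float64(0.9)), (np.float64(0.25), np.float64(1.8)), (np.float64(0.23), np.float64(1.3)), (np.float64(0.2), np.float64(0.6)), (np.float64(0.18), np.float64(1.5)), (np.float64(0.15), np.float64(2.3)), (np.float64(0.13), np.float64(4.9)), (np.float64(0.1), np.float64(2.2)), (np.float64(0.08), np.float64(2.8)), (np.float64(0.05), np.float64(2.0)), (np.float64(0.03), np.float64(1.3)), (np.float64(0.0), np.float64(0.3)), (np.float64(-0.02), np.float64(0.6)), (np.float64(-0.05), np.float64(1.1)), (np.float64(-0.07), np.float64(0.9)), (np.float64(-0.1), np.float64(2.0)), (np.float64(-0.12), np.float64(10.4))] [-5.8  0.9  8.6]
t 57.52 p [ 0.5183 -0.1097  0.1607] F [-5.38  0.74  8.61] op 0.0001
t 57.87 p [ 0.5161 -0.1098  0.1907] F [-0.23 -0.83 -0.09] op -0.0003
fl 142 top 0.0926 in [-0.0067  0.0206  0.0342]
bl 19 top 0.0916 in [-0.0029 -0.0003  0.0026]
fr 163 top 0.0927 in [-0.0039  0.0213  0.0332]
br 134 top 0.0977 in [0.0316 0.0344 0.0362]
```

```bash
python3 - <<'E'
from clip import *
env.movel([.5,-.06,.30],.2,Q); env.dwell(.1); st(); snap('wrist','wend'); beads(); beads('wend'); 
z,_,d=load('wend'); U=cloud(z,d); U[...,:2]=(U[...,:2]-BC)@BR
mk=(abs(U[...,0])<.03)&(abs(U[...,1])<.08)&(abs(U[...,2]-.08)<.006); p=U[mk]
print('lid plane',len(p),np.linalg.lstsq(np.c_[p[:,:2],np.ones(len(p))],p[:,2],rcond=None)[0].round(4))
E
```

```text
t 58.77 p [ 0.4993 -0.0606  0.2986] F [0.2  0.95 0.09] op -0.0
fl 141 top 0.0931 in [-0.0022  0.0255  0.0337]
bl 113 top 0.0972 in [0.0237 0.0326 0.0366]
fr 160 top 0.093 in [-0.007   0.0161  0.0333]
br 129 top 0.0972 in [0.0268 0.0336 0.0363]
fl 2040 top 0.0913 in [-0.0036  0.0216  0.0341]
bl 1075 top 0.0961 in [0.0316 0.0344 0.0366]
fr 2004 top 0.0902 in [-0.005   0.0128  0.0336]
br 1025 top 0.0963 in [0.0304 0.0337 0.0359]
lid plane 12033 [-0.0007 -0.0004  0.0793]
```

View pics/wend.png

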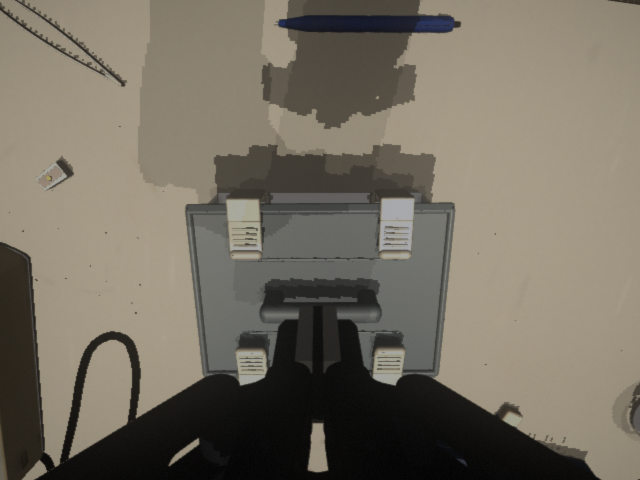

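```bash
python3 -c "
from h import *
job.job_done()"
```

```text
the job is handed in; nothing more can be done
```

I set the lid on the box and snapped all four clips shut crosswise: far right, near left, far left, near right. I handed the job in at about 59 s of the 72 s.

**Clips:** in the last wrist picture all four tabs lie flat over the lid. The wrist camera's depth puts the bead ends about 34 mm inboard of the hinges, as they should be when shut. Each clip was followed to a hard stop at 10–12 N. The largest force read was 15.4 N, just before the far left clip snapped.

**Lid:** it reads level to under 0.001 rad, and its top face came down from 80.1 to 79.3 mm above the table, so the seal is drawn down.

**Bystanders:** I touched none knowingly. I only looked over those in view (the pen, and the tweezers in part) and did not measure them.

Three things were less clear-cut:
- **Far right clip:** its force fell gradually instead of snapping, and it may have stood a little open at about 0.05 rad. I pressed it on to its stop before going to the next clip.
- **Near right clip:** it snapped at only about 5 N, but its bead position and hard stop both say it is shut.
- **Side camera:** it reads about 1 to 3 mm higher than the wrist camera. I took this as calibration error.

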